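# Load the carving router through its latched gate

### The arm

A 6-joint arm with a two-finger parallel gripper is mounted at the origin on the work surface. World frame = base frame: x ahead of the robot, y to its left, z up, the work surface at z = 0. Lengths are in m, angles in degrees, forces in N, time in s.
With the tool pointing down it reaches from about 0.325 to 0.85 m from the base axis. Payload 15.5 kg.
Tool frame: the origin (TCP) lies at the very end of the fingers, on their centre line; the grasp point (between the pads) lies arm.grip_depth behind it (arm.grip_depth is the distance from the TCP to the grasp point, in m); z points along the fingers, y is the line along which they close (so a half turn about z gives the same grasp; the last joint's range is limited). The gripper opens to 91 mm and grips with 3 to 60 N. Pads are 32 mm wide; open, the fingers measure 118 mm over their backs; the gripper's body (76 mm by 178 mm) begins 60 mm behind the grasp point.
Start: joints at [68.898, 28.281, 77.091, -0, 74.628, -5.472], TCP at [0.168, 0.602, 0.214] pointing down, gripper open.
Joint ranges: [-166.48, 166.48], [-47.26, 123.95], [12.59, 153.08], [-70.14, 250.14], [6.76, 159.57], [-176.63, 176.63]. Speed limits (degrees/s): [108.29, 108.29, 147.25, 172.46, 172.46, 172.46].

### API

Orientations are given as a 3x3 rotation matrix whose columns are the frame's x, y, z axes.
In Python, from rig import arm gives the robot as it stands. Calls block until the motion is done:
- arm.move_to(position, orientation): joint-space move of the TCP to a pose.
- arm.move_l(position, orientation=None, feed=0.15): straight line of the TCP; orientation=None keeps the orientation; feed is the mean speed in m/s.
- arm.move_joints(angles): joint-space move.
- arm.grip(opening): finger opening in m; the grip force is fixed at half the most; returns when the fingers have stopped.
- arm.sleep(seconds).
- arm.solve_ik(position, orientation): joint angles nearest the present ones, or None.
- arm.snapshot(name): name is "side" or "top"; returns the picture (480x640x3 uint8, red, green, blue); there is no depth.
- arm.get_calibration(name): a dict with "intrinsics" (3x3 intrinsics, pixels), "cam_to_world" (4x4, takes a point from camera to world coordinates). Camera axes: x right, y down, z forward; pixel columns grow to the right and rows downward; lengths in m; the calibration is good to about 2 mm. A picture is of the moment at which its call begins. get_calibration takes no time and is no camera call.
A pose or a line that the arm cannot do raises arm.Unreachable and nothing moves.
- arm.sign_off(): hands the job in; it is judged then, once.
Readings, each from a call of its own:
- arm.current_t(): time.
- arm.current_joint_positions(): joint angles.
- arm.current_dq(): joint speeds.
- arm.current_tau(): joint torques, N m.
- arm.current_ee_pos(): TCP position.
- arm.current_tool_rot(): TCP orientation.
- arm.current_force(): force on the tool from outside, world axes, zero at the start.
- arm.current_torque(): the same for the moment, N m.
- arm.current_width(): finger opening in m.
- arm.current_grasp_force(): force on a finger pad.
Only numpy, scipy, OpenCV 4.12 (cv2) and the standard library are available. Lean on these libraries where they do the work, as an engineer would, in place of code of your own. Each camera call takes 0.05 s, during which the arm holds its last target. There are 200 camera calls.

### The job

Load the carving router with the pale maple blank: lift the latch bar by its red knob, swing the yellow gate wide open, lay the blank on the jig board and slide it in between the wooden fences under the spindle, flat and fully home against the back stop. Then swing the gate shut so that the bar drops back down into its catch. Leave the dark walnut blank, the tools and the glue jar where they are.

Things in the scene. Friction and masses are not known exactly. Their poses are not given: they have to be found in the camera images.
- carver: desktop carving router, 300 mm wide, 400 deep, 320 tall, fixed. Origin on the table under the middle of its front gate; x points into the machine (the way the blank slides in), y along the gate from hinge to catch, z up. 'Router x, y, z' below are mm in this frame. The gate hangs in the plane x = 0 between corner posts at y = +-140 (20 mm square, tops at z 133)
- jig_home (a point): where the middle of a fully home blank lies (router x 138, y 0, z 80), its length along router x, its front end at x 38. Under it the wooden jig board: top at z 60, x 8 to 334, y +-95, open in front of x 146. Back stop: face at x 238, top z 90. Clear side screens at y = +-146, tops z 129
- jig_mouth (a point): on the board at the mouth of the two wooden fences (router x 146, y 0, z 60). Fences 16 mm high; mouth about 74 mm wide narrowing to 56 mm (inner faces y = +-28) from x 168 to 238. Spindle and gantry overhang the board from x 165 on: cutter tip at x 195, y 0, z 115; gantry to z 320
- gate (a joint): hinge of the yellow-framed clear gate, rad: 0 shut, grows as it swings outwards (to router -x, turning about +z), stop at 1.75. Light friction (0.07 N m): it stays where it is left. Gate 254 mm wide (router y -127 to 127), 74 high (z 57 to 131), 12 thick; outer face at router x -8 when shut
- gate_hinge (a point): a point on the gate's upright hinge line, router x -12, y -128, z 100
- gate_push (a point): a point on the gate's outer face, 98 mm from the hinge line, router x -8, y -30, z 100 when shut; moves with the gate, x and y axes as the router's when shut. The face is bare from here to the hinge side, free to be pushed
- latch_bar (a joint): gravity latch bar on the gate's outer face, rad: 0 down (level, in the catch or on its rest pin), grows as its catch end is lifted, stop at 0.55. Round steel bar, 10 mm, from its pivot to router y 145; 0.13 kg with its knob. It clears the catch above about 0.12 rad (knob raised 6 mm); raise the knob some 20 mm (0.4 rad) to be sure
- latch_pivot (a point): pivot of the latch bar, router x -17, y 10, z 100 when shut; moves with the gate. The bar turns about router x (about the gate's normal), 50 mm from pivot to knob
- latch_knob (a point): middle of the red knob of the latch bar: cylinder, 24 mm diameter, 30 mm long, its axis along router x, standing out in front of the gate; at router x -57, y 60, z 100 when shut; moves with bar and gate. Free space on both sides and below for fingers
- catch_top (a point): top of the catch's tooth on the post, router x -30, y 140, z 110. Outside the tooth a ramp (out to x -58, y 132 to 148, z 90): when the gate is pushed shut with the bar down, the bar rides up the ramp and drops in by itself
- maple_mid (a point): the pale maple blank (loose, about 0.27 kg), 200 x 50 x 40 mm, lying flat; point at its centre, x along its length, z up. Either end may go in first
- maple: the same maple blank, origin at the centre of its underside
- walnut_mid (a point): the dark walnut blank, same size, not to be loaded; point at its centre, x along its length
- chisel_mid (a point): bench chisel lying on the table, 250 mm long, 25 mm high; point at its middle, x along it
- square_mid (a point): try square lying flat, 145 x 110 mm, 16 mm high; point near its middle
- plane_mid (a point): wooden hand plane standing on its sole, 180 x 56 mm, body 50 mm high, 90 mm with its knob; point at the middle of its body, x along it
- jar_mid (a point): white glue jar, 80 mm across, 120 mm tall; point at its middle

How it is judged (in metres and radians):
On the way, in this order (a step that is already met when the one before it is completed fails the run):
1. the latch bar is lifted out of its catch (value of joint latch_bar above 0.13 rad), for 0.1 s.
2. the gate is swung wide open (over 1.0 rad) (value of joint gate above 1 rad), for 0.2 s.
3. the maple blank is fully home in the jig (x of maple_mid in the frame of carver between 0.133 and 0.143 m and y of maple_mid in the frame of carver between -0.006 and 0.006 m and z of maple_mid in the frame of carver between 0.074 and 0.086 m and angle between the x axis of maple_mid and the x axis of carver, either way round below 0.06 rad), for 0.2 s.
4. the gate is shut and the bar down in its catch (value of joint gate below 0.03 rad and value of joint latch_bar below 0.04 rad), for 0.2 s.
At the end, for the whole second after the job is handed in: The maple blank lies flat on the jig board between the fences, its middle within 5 mm of router x 138, within 6 mm of y 0 and of z 80, in line within 0.06 rad, at rest; the gate is shut (joint below 0.03 rad, still) and the latch bar is down in its catch (below 0.04 rad) (all of step 3 and all of step 4 and linear speed of maple below 0.02 m/s and velocity of joint gate between -0.05 and 0.05 rad/s); the robot touches nothing.
It fails at once if the walnut blank is moved over 30 mm (distance of walnut_mid from where it was at the start of the episode above 0.03 m).
It fails at once if the chisel is moved over 30 mm or knocked over (distance of chisel_mid from where it was at the start of the episode above 0.03 m).
It fails at once if the square is moved over 30 mm or knocked over (distance of square_mid from where it was at the start of the episode above 0.03 m).
It fails at once if the plane is moved over 30 mm or knocked over (distance of plane_mid from where it was at the start of the episode above 0.03 m).
It fails at once if the jar is moved over 30 mm or knocked over (distance of jar_mid from where it was at the start of the episode above 0.03 m).
It also fails if it takes over 72 s, if anything falls off the work surface, if the arm or the gripper's body presses on something with over 40 N, if the wrist force passes 120 N, or if a joint passes its speed limit or range.

## Working session

There is one attempt and no reset: what is moved stays moved. The work goes in short steps, each a Python script; the robot and the scene stay as the last script left them, time stands still between calls to the robot, and variables do not carry over. Pictures are saved under pics/ and viewed, at most 13 in all, crops included, and the job is handed in when it is done.

```bash
mkdir -p pics; python3 - <<'E'
from rig import arm
import cv2,numpy as np
for n in("top","side"):
    cv2.imwrite(f"pics/{n}0.png",arm.snapshot(n)[:,:,::-1]); c=arm.get_calibration(n); print(n,np.round(c["intrinsics"],2).tolist(),np.round(c["cam_to_world"],4).tolist())
print(arm.grip_depth,arm.current_t(),arm.current_tool_rot(),arm.current_width())
E
```

```text
top [[535.79, 0.0, 313.14], [0.0, 535.79, 244.38], [0.0, 0.0, 1.0]] [[-0.0144, -0.9986, 0.051, 0.4914], [-0.9998, 0.0139, -0.0106, -0.0189], [0.0099, -0.0512, -0.9986, 1.2973], [0.0, 0.0, 0.0, 1.0]]
side [[582.88, 0.0, 326.57], [0.0, 582.88, 245.4], [0.0, 0.0, 1.0]] [[0.9199, -0.2951, 0.2582, 0.2662], [-0.3921, -0.7028, 0.5935, -0.6562], [0.0063, -0.6472, -0.7623, 0.9328], [0.0, 0.0, 0.0, 1.0]]
0.0188 0.1 [[-9.63020460e-01  2.69428012e-01 -3.73076832e-04]
 [ 2.69428258e-01  9.63019914e-01 -1.02882316e-03]
 [ 8.20866407e-05 -1.09129519e-03 -9.99999401e-01]] 0.09108119466934773
```

View pics/top0.png

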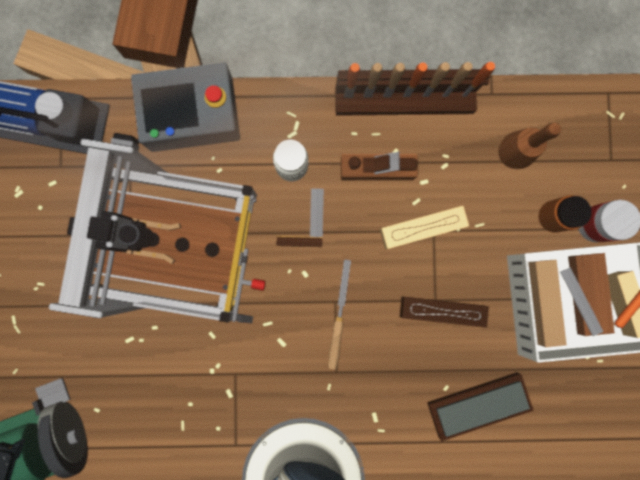

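View pics/side0.png

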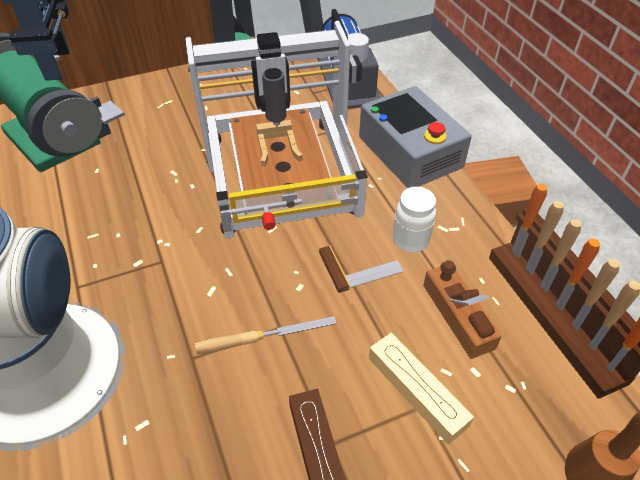

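Top view: the router is on the left, with its gate at about (240,255), the red knob at (258,285), the hinge post at (248,190) and the catch post at (230,317). The maple blank is at (425,228), walnut (444,311), chisel (340,315), square (310,220), plane (379,166) and jar (290,158). In the side view the knob is at (268,220) and the maple blank at (420,385). I'll zoom in on the router in both views.

```bash
python3 - <<'E'
import cv2
a=cv2.imread("pics/top0.png")[120:330,50:330]; b=cv2.imread("pics/side0.png")[20:245,180:380]
cv2.imwrite("pics/topz.png",cv2.resize(a,(784,588),interpolation=cv2.INTER_CUBIC))
cv2.imwrite("pics/sidez.png",cv2.resize(b,(520,585),interpolation=cv2.INTER_CUBIC))
E
```

```text
(no output)
```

View pics/topz.png

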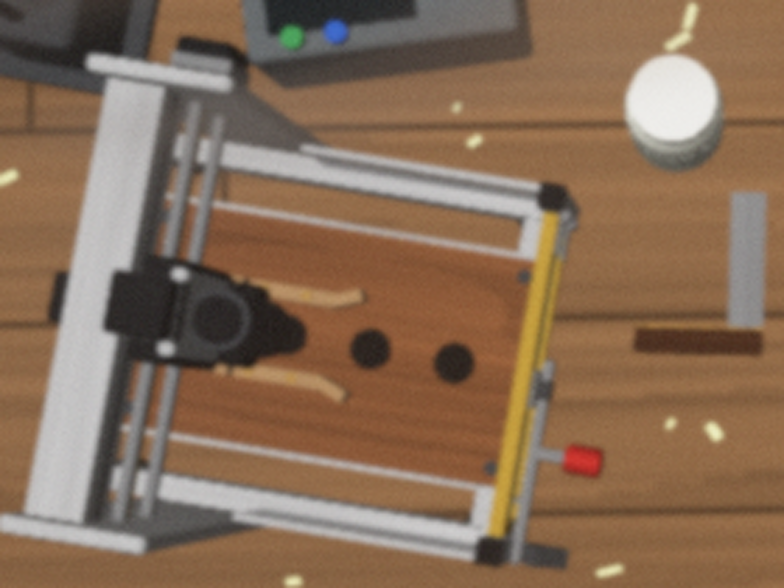

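View pics/sidez.png

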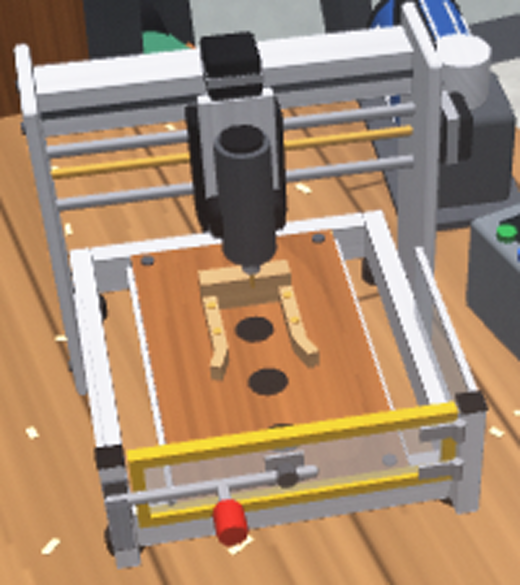

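The zoomed views show the hinge post cap at top zoom (552,197) and side zoom (471,402), and the catch post cap at (491,550) and (110,456). The knob middle is at (583,460) and (230,521), and the fence mouth tips are at about (360,297) and (343,397). Next I'll fit the poses.

```bash
cat > vis.py <<'E'
from rig import arm
import numpy as np, cv2
C={n:arm.get_calibration(n) for n in("top","side")}
def proj(n,P):
    T=np.linalg.inv(C[n]["cam_to_world"]); p=(T[:3,:3]@np.atleast_2d(P).T).T+T[:3,3]
    q=(C[n]["intrinsics"]@p.T).T; return q[:,:2]/q[:,2:]
def back(n,uv,z):
    T=C[n]["cam_to_world"]; d=T[:3,:3]@np.linalg.solve(C[n]["intrinsics"],[*uv,1]); o=T[:3,3]
    return o+d*(z-o[2])/d[2]
def R2(a): return np.array([[np.cos(a),-np.sin(a),0],[np.sin(a),np.cos(a),0],[0,0,1]])
def mask(img,lo,hi,near,r):
    m=cv2.inRange(cv2.cvtColor(img,cv2.COLOR_BGR2HSV),lo,hi); k=np.zeros_like(m); cv2.circle(k,near,r,255,-1)
    m=cv2.morphologyEx(m&k,cv2.MORPH_CLOSE,np.ones((7,7)));m=cv2.morphologyEx(m,cv2.MORPH_OPEN,np.ones((5,5)))
    return max(cv2.findContours(m,cv2.RETR_EXTERNAL,cv2.CHAIN_APPROX_NONE)[0],key=cv2.contourArea)
E
python3 - <<'E'
from vis import *
from scipy.optimize import least_squares
t=lambda u,v:(50+u/2.8,120+v/2.8); s=lambda u,v:(180+u/2.6,20+v/2.6)
obs=[("top",(0,-140,133),t(552,197)),("top",(0,140,133),t(491,550)),("top",(-57,60,100),t(583,460)),
("top",(146,-42,76),t(360,297)),("top",(146,42,76),t(344,397)),
("side",(0,-140,133),s(471,402)),("side",(0,140,133),s(110,456)),("side",(-57,60,100),s(230,521))]
def res(p,only=None):
    return np.concatenate([proj(n,R2(p[2])@np.array(q)/1e3+[p[0],p[1],0])[0]-uv for n,q,uv in obs if only in(None,n)])
for o in ("top","side",None):
    r=least_squares(res,[.45,.15,1.4],args=(o,)); print(o,r.x.round(4),np.degrees(r.x[2]).round(2)); 
print(r.fun.reshape(-1,2).round(1).tolist())
im=cv2.imread("pics/top0.png")
for name,lo,hi,c,h in(("maple",(15,40,170),(40,190,255),(425,228),50,),("walnut",(0,0,0),(30,255,80),(444,311),50)):
    ct=mask(im,lo,hi,c,h); rc=cv2.minAreaRect(ct); b=cv2.boxPoints(rc)
    W=np.array([back("top",q,.04)[:2] for q in b]); e=W[1]-W[0],W[2]-W[1]; L=max(e,key=np.linalg.norm)
    print(name,W.mean(0).round(4),[np.linalg.norm(x).round(4) for x in e],np.degrees(np.arctan2(L[1],L[0])).round(1))
for nm,uv,z in(("jar",(290,152),.12),("planeL",(341,166),.05),("planeR",(417,167),.05),("planeknob",(354,162),.09),("sq1",(318,188),.01),("sq2",(300,242),.016),("chis0",(347,261),.01),("chis1",(333,368),.02)): print(nm,back("top",uv,z).round(3))
E
```

```text
top [0.5342 0.1367 1.3957] 79.97
side [0.538  0.1377 1.3864] 79.43
None [0.5357 0.1369 1.3966] 80.02
[[-0.7, -1.1], [-0.4, 0.0], [0.3, -0.7], [0.4, -1.1], [-0.2, -0.4], [-0.6, -0.4], [-1.3, 0.6], [-0.6, 1.6]]
maple [ 0.5934 -0.2976] [np.float64(0.204), np.float64(0.0559)] -75.2
walnut [ 0.3958 -0.3349] [np.float64(0.0488), np.float64(0.2042)] -97.3
jar [0.758 0.017 0.12 ]
planeL [ 0.739 -0.1    0.05 ]
planeR [ 0.734 -0.279  0.05 ]
planeknob [ 0.74  -0.127  0.09 ]
sq1 [ 0.694 -0.046  0.01 ]
sq2 [ 0.563 -0.001  0.016]
chis0 [ 0.516 -0.113  0.01 ]
chis1 [ 0.264 -0.075  0.02 ]
```

The router is at about (0.535, 0.137) with yaw 80°, and the maple blank at about (0.596, -0.298) with its axis at 104.8°. First action: grip the knob, lift the bar and check the forces.

```bash
cat > rob.py <<'E'
from vis import *
O=np.array([.5352,.1368,0]); YAW=np.radians(80.0); G=arm.grip_depth
def rot(a): c,s=np.cos(a),np.sin(a); return np.array([[c,s,0],[s,-c,0],[0,0,-1.]])
def W(x,y,z): return O+R2(YAW)@np.array([x,y,z])/1e3
def grasp(x,y,z): return W(x,y,z)-[0,0,G]        # TCP with the grasp point at router x,y,z
def rforce(): return (R2(YAW).T@np.array(arm.current_force())).round(1)
def knob(th,lb,dy=0):
    p=np.array([-45,138+50*np.cos(lb)+dy,50*np.sin(lb)]); q=R2(th)@p+[-12,-128,100]
    return grasp(*q),rot(YAW+th)
E
python3 - <<'E'
from rob import *
p=arm.current_ee_pos(); arm.move_l([p[0],p[1],.30],feed=.3)
arm.move_to([.2,.29,.32],rot(YAW))
P,R=knob(0,0)
arm.move_to(P+[0,0,.1],R); arm.grip(.06)
arm.move_l(P,R); print(rforce()); arm.grip(.0)
print(arm.current_width(),arm.current_grasp_force(),rforce(),arm.current_t(),arm.current_joint_positions())
cv2.imwrite("pics/side1.png",arm.snapshot("side")[:,:,::-1])
E
```

```text
[0.6 0.2 0.8]
0.023312738575505216 29.99954581260681 [-0.1 -0.6  2.5] 5.2 [3.84713473e+00 2.75799862e+01 1.06362057e+02 1.14413898e-03
 4.60531108e+01 1.38497213e+01]
```

View pics/side1.png

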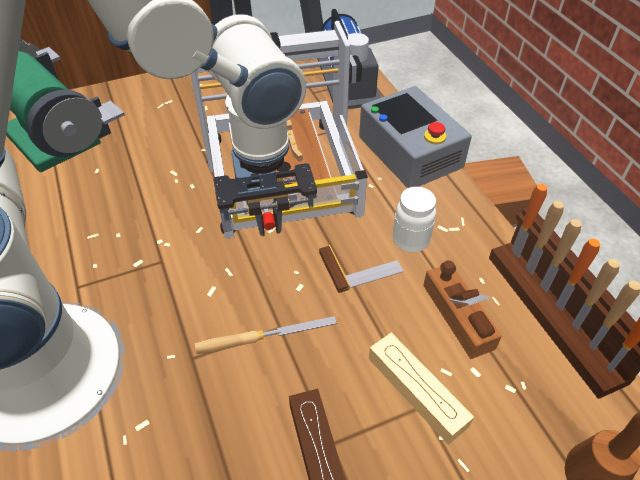

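The knob at (268,220) is gripped squarely, at 23.3 mm width with almost no lateral force. Now I'll lift the bar and swing the gate.

```bash
python3 - <<'E'
from rob import *
for lb in(.2,.4):
    arm.move_l(*knob(0,lb),feed=.06); print("lift",lb,rforce())
for th in np.arange(.12,1.36,.12):
    arm.move_l(*knob(th,.4),feed=.15); f=R2(YAW+th).T@np.array(arm.current_force()); print(round(th,2),f.round(1))
    if np.linalg.norm(f)>60: break
print(arm.current_width(),arm.current_t())
E
```

```text
lift 0.2 [-1.4  2.1 -0. ]
lift 0.4 [-2.6  7.1  1.2]
0.12 [-2.1  6.7  1.7]
0.24 [-2.   6.7  1.3]
0.36 [-1.6  6.6  0.9]
0.48 [-2.6  6.3  0.4]
0.6 [-2.   7.8 -0.1]
0.72 [-2.   6.8  0.5]
0.84 [-2.2  6.3 -0.6]
0.96 [-2.   5.8 -1.9]
1.08 [-1.9  6.1 -1. ]
1.2 [-2.2  6.4 -1.1]
1.32 [-2.8  6.1 -2.2]
0.023315254365887567 9.1833
```

```bash
python3 - <<'E'
from rob import *
th=1.32
arm.move_l(*knob(th,.02),feed=.08); arm.grip(.06)
p=np.array(arm.current_ee_pos()); arm.move_l(p+[0,0,.12],feed=.25)
a=np.radians(104.8); d=np.array([np.cos(a),np.sin(a),0]); c=np.array([.596,-.298,0])-.052*d
arm.move_to(c+[0,0,.14],rot(a)); arm.grip(.091)
cv2.imwrite("pics/top2.png",arm.snapshot("top")[:,:,::-1])
arm.move_l(c+[0,0,.009],feed=.15); print(arm.current_force()); arm.grip(0)
print(arm.current_width(),arm.current_force(),arm.current_t())
arm.move_l(c+[0,0,.20],feed=.2); print(arm.current_width(),arm.current_force(),arm.current_t())
cv2.imwrite("pics/side2.png",arm.snapshot("side")[:,:,::-1])
E
```

```text
[-0.59047197 -0.00530944  0.59730659]
0.04943933155567107 [-0.54878613  0.68290777  2.05063462] 14.3917
0.049656182103845425 [-0.51269655  0.58606443 -2.65703731] 15.5
```

View pics/side2.png

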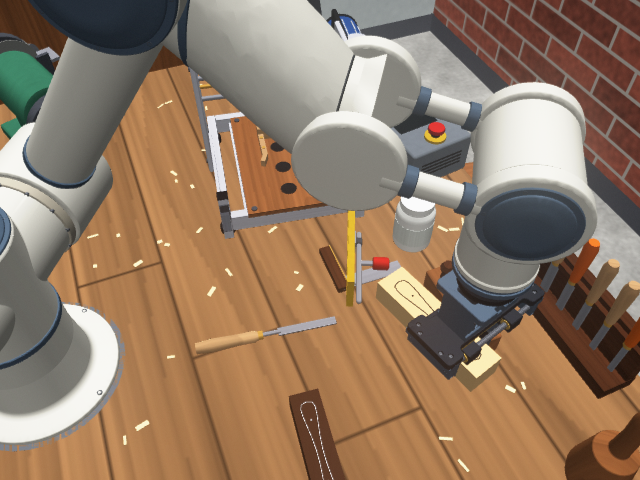

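The gate stands open (yellow rail near (350,255)) and the maple blank is held level near its rear end. Now I'll carry it to the board and lower it in front of the mouth.

```bash
python3 - <<'E'
from rob import *
R=rot(YAW)
P=W(-10,0,0)
arm.move_to(P+[0,0,.2],R); f0=rforce(); print(f0)
arm.move_l(P+[0,0,.085],R,feed=.15)
for z in(.078,.074,.071,.0695):
    arm.move_l(P+[0,0,z],feed=.05); print(z,rforce()-f0)
    if rforce()[2]-f0[2]>4: break
cv2.imwrite("pics/top3.png",arm.snapshot("top")[:,:,::-1]); print(arm.current_t(),arm.current_ee_pos())
E
```

```text
[ 0.1 -0.9 -3. ]
0.078 [-0.4  0.3  0.6]
0.074 [0.2 1.8 1. ]
0.071 [-0.5 -0.1  1. ]
0.0695 [-0.4  0.6  0.7]
19.3083 [0.53349001 0.12696087 0.06948938]
```

View pics/top3.png

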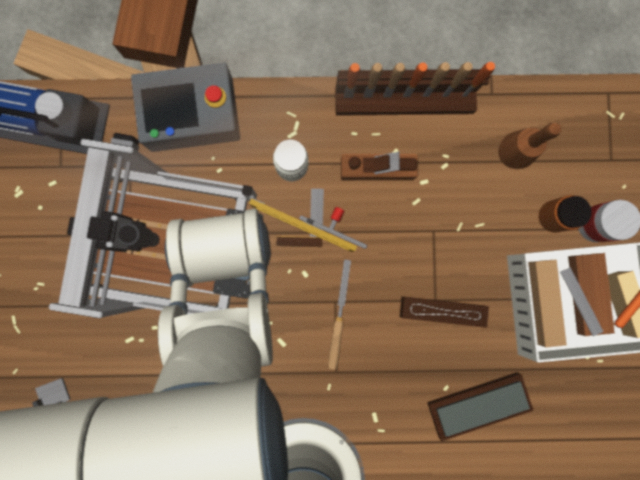

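The gate is holding at about 1.32 rad, with its tip at (355,248), and the blank is on the board in front of the fences at about (150,240). Now I'll slide it in with force feedback.

```bash
python3 - <<'E'
from rob import *
x,y=-10.,0.; f0=rforce()
while x<94:
    x+=10 if x<20 else (6 if x<74 else 2)
    arm.move_l(W(x,y,69),feed=.08); f=rforce()-f0; print(x,round(y,1),f)
    if abs(f[1])>4: y+=np.clip(f[1]*.1,-1.5,1.5)
    if f[0]<-14: break
print(arm.current_t(),arm.current_width(),arm.current_ee_pos())
cv2.imwrite("pics/side4.png",arm.snapshot("side")[:,:,::-1])
E
```

```text
0.0 0.0 [ 0.8 -0.5  1. ]
10.0 0.0 [ 2.1 -1.7  1.4]
20.0 0.0 [ 2.7 -0.1  3. ]
26.0 0.0 [2.9 0.3 3. ]
32.0 0.0 [3.5 0.2 4.3]
38.0 0.0 [ 3.3 -1.3  3.2]
44.0 0.0 [3.6 0.5 4. ]
50.0 0.0 [3.8 0.3 4.5]
56.0 0.0 [ 4.3 -1.1  5.8]
62.0 0.0 [4.7 0.1 5.7]
68.0 0.0 [4.5 0.1 6.2]
74.0 0.0 [3.5 0.9 6.7]
76.0 0.0 [-0.8  0.5  7. ]
78.0 0.0 [-2.4  0.   8.8]
80.0 0.0 [-0.5 -0.4  8.7]
82.0 0.0 [-1.7 -0.4  8.5]
84.0 0.0 [-1.6  0.   8.9]
86.0 0.0 [-3.4 -0.5  8.6]
88.0 0.0 [-16.9  -1.   13.9]
24.1333 0.05004447818848447 [0.5498472  0.22121389 0.06895351]
```

View pics/side4.png

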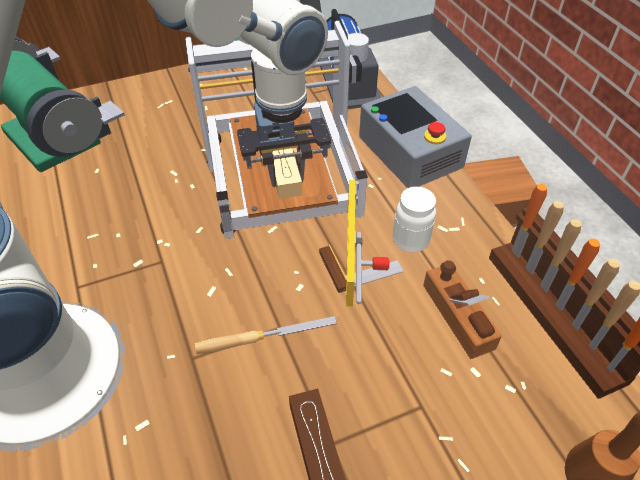

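Contact came at x=88, within 2 mm of the expected stop, and the blank lies in line at (287,172). I'll release it, back off and inspect.

```bash
python3 - <<'E'
from rob import *
arm.grip(.075)
p=np.array(arm.current_ee_pos()); print(rforce()); arm.move_l(p+[0,0,.1],feed=.2)
arm.move_to(W(-130,60,220),rot(YAW))
arm.grip(0)
s=arm.snapshot("side")[:,:,::-1]; t=arm.snapshot("top")[:,:,::-1]
cv2.imwrite("pics/s5.png",s); cv2.imwrite("pics/t5.png",t)
z=cv2.resize(s[90:240,190:380],(760,600),interpolation=cv2.INTER_CUBIC)
# predicted outline of a home blank's top (magenta)
pts=[W(*q) for q in((38,-25,100),(238,-25,100),(238,25,100),(38,25,100),(38,25,60),(38,-25,60))]
q=((proj("side",pts)-[190,90])*4).astype(int); cv2.polylines(z,[q],True,(255,0,255),1)
cv2.imwrite("pics/s5z.png",z); print(arm.current_t())
E
```

```text
[-0.2  0.9  0.1]
27.6
```

View pics/s5z.png

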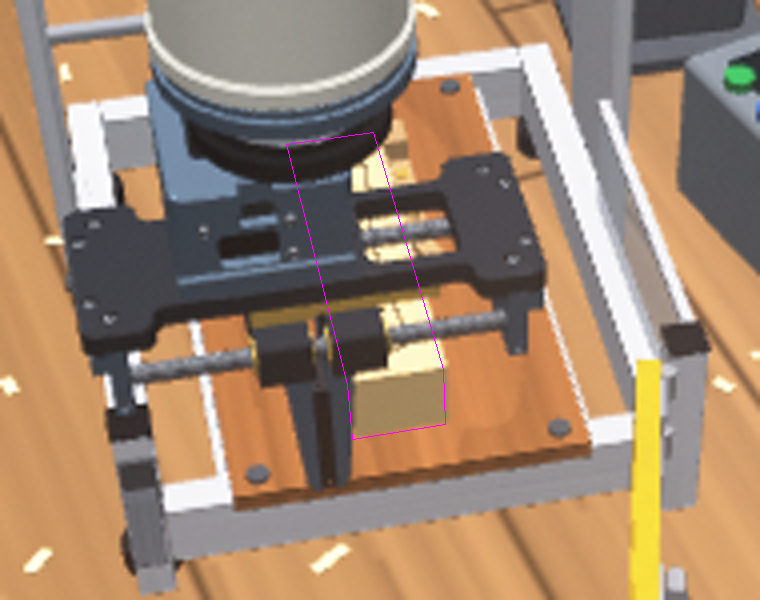

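The visible front end at (398,405) matches the predicted home outline to about 1 mm. I'll give the end face a gentle seating nudge with closed fingers, then move to the outer face of the gate.

```bash
cat >> rob.py <<'E'
def push(th,gap,z=85,s=98):
    q=R2(th)@np.array([4-16-gap,s,0])+[-12,-128,z]
    return W(*q),rot(YAW+th)
E
python3 - <<'E'
from rob import *
arm.move_l(W(-10,0,180),rot(YAW),feed=.3); arm.move_l(W(-10,0,70),feed=.2)
arm.move_l(W(12,0,70),feed=.1); f0=rforce(); x=12
while x<28:
    x+=1.5; arm.move_l(W(x,0,70),feed=.04); f=rforce()-f0
    if f[0]<-10: break
print("nudge",x,f)
arm.move_l(W(0,0,70),feed=.15); arm.move_l(W(-20,0,220),feed=.3)
P,R=push(1.32,30); arm.move_to([P[0],P[1],.22],R); arm.move_l(P,feed=.25); print(rforce(),arm.current_t())
t=arm.snapshot("side")[:,:,::-1]; cv2.imwrite("pics/s6.png",t)
E
```

```text
nudge 24.0 [-18.1  -1.1   5.4]
[-0.7  0.4  0.7] 34.3583
```

View pics/s6.png

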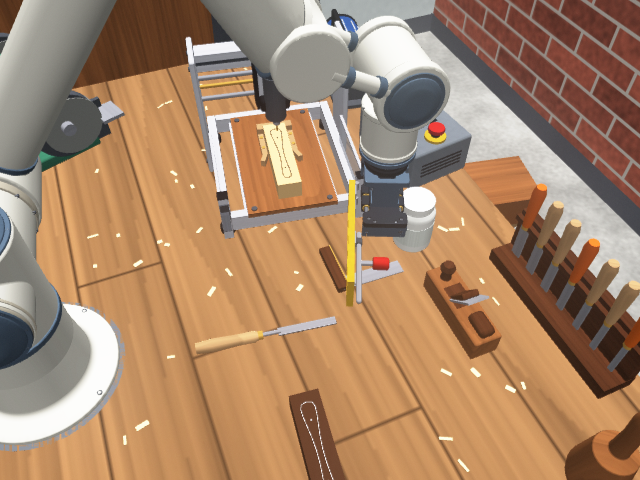

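The blank is straight between the fences, from (270,130) to (287,190). The fingers are outside the gate at about (385,215), clear of the jar. Now I'll swing the gate shut.

```bash
python3 - <<'E'
from rob import *
for th in[1.25,1.1,.95,.8,.65,.5,.36,.26]:
    arm.move_l(*push(th,0),feed=.15)
th=.26
while th>-.06:
    th-=.03 if th>.05 else .01
    arm.move_l(*push(th,0),feed=.05); f=rforce(); print(round(th,3),f)
    if f[0]<-18: break
print(arm.current_t())
arm.move_l(*push(th,60),feed=.1)
arm.move_l(np.array(arm.current_ee_pos())+[0,0,.13],feed=.25)
arm.move_to(W(-300,0,250),rot(YAW)); arm.sleep(.3); print(arm.current_t())
s=arm.snapshot("side")[:,:,::-1]; cv2.imwrite("pics/s7z.png",cv2.resize(s[90:240,190:380],(760,600),interpolation=cv2.INTER_CUBIC))
t=arm.snapshot("top")[:,:,::-1]; cv2.imwrite("pics/t7.png",t)
E
```

```text
0.23 [-0.9 -0.2  1.2]
0.2 [ 1.2 -0.4 -0.2]
0.17 [ 0.   0.5 -0.2]
0.14 [-0.2 -0.1  0.1]
0.11 [-1.2 -0.2 -0.9]
0.08 [-1.1 -0.   0.5]
0.05 [-1.  -0.5  0.9]
0.02 [ 0.7 -0.6  0.5]
0.01 [ 0.4 -1.3  0.7]
0.0 [-0.2 -0.1  0.4]
-0.01 [-8.4  0.4  2.5]
-0.02 [-17.4  -0.    5.3]
-0.03 [-27.8  -1.3   5.9]
40.1
42.7083
```

View pics/s7z.png

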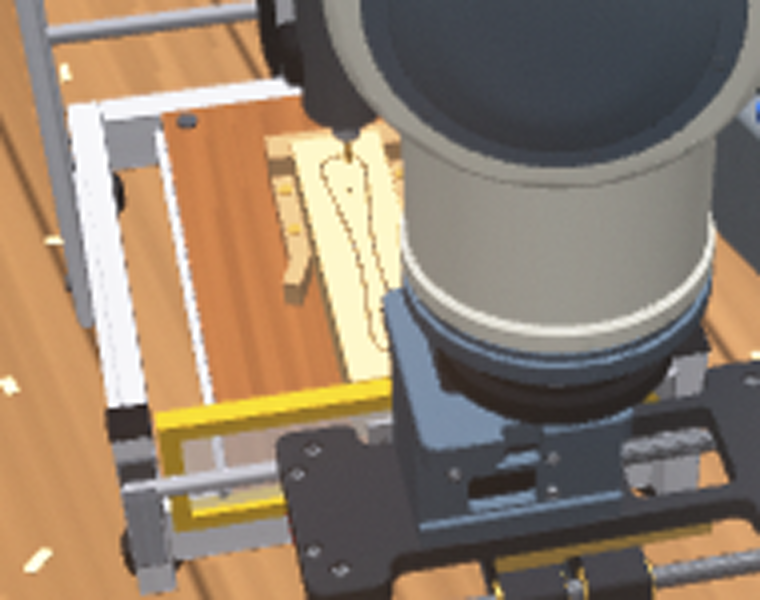

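The gate is shut and the bar end at zoom (130,488) is where it was at the start. I'll move the arm clear and compare the knob's position numerically with the first pictures.

```bash
python3 - <<'E'
from rob import *
arm.move_to([.45,-.2,.35],rot(YAW)); arm.sleep(.3)
def red(im,c):
    m=cv2.inRange(cv2.cvtColor(im,cv2.COLOR_BGR2HSV),(0,170,80),(6,255,255)); k=np.zeros_like(m); cv2.circle(k,c,45,255,-1)
    M=cv2.moments(m&k,True); return [round(M["m10"]/max(M["m00"],1),2),round(M["m01"]/max(M["m00"],1),2),M["m00"]]
for n,c in(("top",(258,285)),("side",(268,220))):
    im=np.ascontiguousarray(arm.snapshot(n)[:,:,::-1]); cv2.imwrite(f"pics/{n}8.png",im)
    o=cv2.imread(f"pics/{n}0.png"); print(n,red(o,c),red(im,c))
print(arm.current_t(),rforce())
E
```

```text
top [257.96, 284.07, 123.0] [257.89, 284.17, 121.0]
side [268.14, 220.47, 178.0] [268.79, 219.35, 62.0]
43.7333 [-0.1  0.  -0.7]
```

View pics/side8.png

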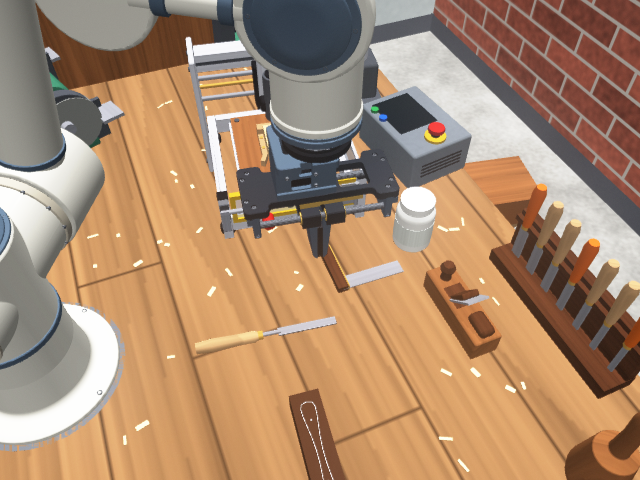

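In the top view the knob is within 0.1 px of its starting position, so the gate is shut. The side view at (268,219) is partly hidden by the gripper, so I'll clear it and hand in if it matches.

```bash
python3 - <<'E'
from rob import *
arm.move_to([.55,-.38,.3],rot(YAW)); arm.sleep(.3)
im=np.ascontiguousarray(arm.snapshot("side")[:,:,::-1]); cv2.imwrite("pics/side9.png",im); o=cv2.imread("pics/side0.png")
def red(im):
    m=cv2.inRange(cv2.cvtColor(im,cv2.COLOR_BGR2HSV),(0,170,80),(6,255,255))[190:250,240:300]; M=cv2.moments(m,True); return np.array([M["m10"]/max(M["m00"],1),M["m01"]/max(M["m00"],1),M["m00"]])
a,b=red(o),red(im); print(a,b)
if abs(a-b)[:2].max()<.6 and b[2]>150: print(arm.sign_off(),arm.current_t())
E
```

```text
[ 28.14044944  30.47191011 178.        ] [ 28.12154696  30.45856354 181.        ]
the job is handed in; nothing more can be done
the job is handed in; nothing more can be done
```

I've handed the job in: the maple blank is seated against the back stop, the gate is shut, and the latch knob is back within 0.1 px of where it started in both views (I haven't seen the judge's result).

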